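# Pin a work lamp's arm into its bench bracket

## Task

Take the knobbed steel hinge pin out of the wooden block, put it through the slot in the lamp bracket's top lug into the eye of the lamp arm below, draw the arm in with it until the eye lies over the hole in the bottom lug, and push the pin right through until its flange sits flush on the top lug. Find the slot and the eye by feel and work gently, never forcing the pin with more than about 40 N; then let go, and leave the bottle, the tin and the scale as they stand.

Things in the scene. Friction and masses are not known exactly. Their poses are not given: they have to be found in the camera images.
- bracket: The lamp bracket, screwed to the bench. Origin at bench level, z up. Dark base plate 130 (x) x 140 (y) x 12 mm high; on it an aluminium fork: a column at the -y side carries two level lugs, each 60 mm wide (x), 66 mm long (y from -33 to +33 mm) and 12 mm thick: bottom lug at heights 40 to 52 mm, top lug at 68 to 80 mm. Clear below the bottom lug.
- bracket_top (a point): Point on the top lug's upper face, straight over the bracket's origin, 80 mm above the bench, axes as the bracket's. The top lug has a through slot along y, 14 mm wide (x), from y = -7 to y = +25 mm. The fork is clamped (no shift below 100 N) somewhere on a slide along x, so the slot's middle line lies anywhere from x = -11 to +11 mm: not measured, to be seen or felt.
- bracket_low (a point): Point on the bottom lug's upper face, straight over the bracket's origin, 52 mm above the bench, axes as the bracket's. The bottom lug has one round 14 mm through hole, at y = 0 and on the middle line of the slot above (so at the same unmeasured x).
- bracket_gap (a point): Point midway between the lugs, over the bracket's origin, 60 mm above the bench. Between the lugs (heights 53 to 67 mm) sits the flat grey eye of the lamp arm; the arm runs off along +y to a shade. Its round 14 mm hole lies on the slot's middle line, but drawn out to y = +5 to +17 mm: not measured, to be seen through the slot or felt. The arm slides only along y, with about 7 N of friction.
- stand: Fixed wooden block 60 x 60 x 70 mm high with a vertical 16 mm through hole in its middle, in which the pin hangs by its flange. Origin at the centre of its underside.
- pin: The hinge pin: steel, upright, loose, 106 mm long, about 80 g. Origin at the nose's end, z along the pin towards the knob. From the nose: a taper from 8 to 12 mm diameter over 6 mm, a 12 mm shaft up to 62 mm, a flange 24 mm across from 62 to 66 mm, a round knob 16 mm across from 66 to 106 mm. Home, the flange's underside lies on the top lug and the nose's end is 18 mm above the bench.
- pin_grip (a point): Centre of the pin's knob, where it is grasped from above: 86 mm above the nose's end, 20 mm above the flange's upper face, 94 mm above the bench while the pin hangs in the block. Axes as the pin's.
- pin_tip (a point): Centre of the flat end of the pin's nose (8 mm across), on the pin's axis.
- bottle: Bystander: white bottle, 54 mm across, 150 mm high. Origin at its underside.
- tin: Bystander: green tin with pens, 72 mm across, about 175 mm high. Origin at its underside.
- scale: Bystander: flat black pocket scale, 120 x 170 x 19 mm. Origin at its underside.
Mind the look-alikes: they are no part of the job. Of the things shaped like the pin, the steel one is meant.

How it is judged:
On the way, in this order (a step that is already met when the one before it is completed fails the run):
1. the pin is lifted clear of the wooden block (height (world z) of pin_tip above 0.085 m), for 0.1 s.
2. the pin's nose is in the top lug's slot, upright (x of pin_tip in the frame of bracket between -0.016 and 0.016 m and y of pin_tip in the frame of bracket between -0.008 and 0.026 m and z of pin_tip in the frame of bracket below 0.073 m and angle between pin's own z axis and vertical below 0.15 rad), for 0.1 s.
At the end, for the whole second after the job is handed in: The pin stands upright (within 0.1 rad) through the top lug's slot, the eye and the bottom lug's hole, its flange within 2.5 mm of the top lug's face (nose end below 20.5 mm over the bracket's underside, within 16 mm of the bracket's origin along x and 5 mm along y), let go and at rest (x of pin_tip in the frame of bracket between -0.016 and 0.016 m and y of pin_tip in the frame of bracket between -0.005 and 0.005 m and z of pin_tip in the frame of bracket between 0.012 and 0.0205 m and angle between pin's own z axis and vertical below 0.1 rad and linear speed of pin below 0.02 m/s); the robot touches nothing.
It fails at once if the pin is forced against the bracket or the lamp arm with more than 40 N (contact force between pin and bracket above 40 N).
It fails at once if the gripper or arm presses on the bracket or lamp with more than 40 N (contact force between the arm and bracket above 40 N).
It fails at once if the bottle is moved by more than 20 mm or tipped (distance of bottle from where it was at the start of the episode above 0.02 m or angle between bottle's own z axis and vertical above 0.3 rad).
It fails at once if the tin is moved by more than 20 mm or tipped (distance of tin from where it was at the start of the episode above 0.02 m or angle between tin's own z axis and vertical above 0.3 rad).
It fails at once if the scale is moved by more than 20 mm or tipped (distance of scale from where it was at the start of the episode above 0.02 m or angle between scale's own z axis and vertical above 0.3 rad).
It also fails if it takes over 67 s, if anything falls off the work surface, if the arm or the gripper's body presses on something with over 40 N, if the wrist force passes 120 N, or if a joint passes its speed limit or range.

## Robot

A 6-joint arm with a two-finger parallel gripper is mounted at the origin on the work surface. World frame = base frame: x ahead of the robot, y to its left, z up, the work surface at z = 0. Lengths are in m, angles in rad, forces in N, time in s.
With the tool pointing down it reaches from about 0.3 to 0.825 m from the base axis. Payload 5.4 kg.
Tool frame: the origin (TCP) lies at the very end of the fingers, on their centre line; the grasp point (between the pads) lies 19 mm behind it; z points along the fingers, x is the direction in which the jaws open and shut, and the axes are right-handed (so a half turn about z gives the same grasp; the last joint's range is limited). The gripper opens to 92 mm and grips with 3 to 60 N. Pads are 20 mm wide; open, the fingers measure 128 mm over their backs; the gripper's body (75 mm by 189 mm) begins 69 mm behind the grasp point.
Start: joints at [-1.484, 0.158, 1.597, -0, 1.386, -0.21], TCP at [0.168, -0.55, 0.215] pointing down, gripper open.
Joint ranges: [-2.91, 2.91], [-0.94, 2.29], [0.18, 2.7], [-1.29, 4.43], [0.17, 2.64], [-3, 3]. Speed limits (rad/s): [2.57, 2.57, 3.14, 3.14, 3.14, 3.14].

## Interface

Orientations are given as a rotation vector (axis times angle).
In Python, from workcell import bot gives the robot as it stands. Calls block until the motion is done:
- bot.goto(position, orientation): joint-space move of the TCP to a pose.
- bot.line_to(position, rot=None, max_speed=0.15): straight line of the TCP; rot=None keeps the orientation; max_speed is the mean speed in m/s.
- bot.set_joints(angles): joint-space move.
- bot.set_gripper(opening, newtons=None): opening from 0.0 (shut) to 1.0 (fully open); newtons is the grip in N (None keeps the last); returns when the fingers have stopped.
- bot.hold(seconds).
- bot.inverse_kinematics(position, orientation): joint angles nearest the present ones, or None.
- bot.read_camera(name): name is "scene" or "top" or "wrist"; returns a dict with "pixels" (480x640x3 uint8, blue, green, red), "fx", "fy", "cx", "cy" (pixels), "R" (3x3) and "t" (3): a world point X has camera coordinates R X + t. Camera axes: x right, y down, z forward; pixel columns grow to the right and rows downward; lengths in m; the calibration is good to about 2 mm. A picture is of the moment at which its call begins. There is no depth.
A pose or a line that the arm cannot do raises bot.MotionError and nothing moves.
- bot.job_done(): hands the job in, once; it reports no verdict.
Readings, each from a call of its own:
- bot.current_clock(): time.
- bot.current_joints(): joint angles.
- bot.current_joint_vel(): joint speeds.
- bot.current_effort(): joint torques, N m.
- bot.current_ee_pos(): TCP position.
- bot.current_tool_rot(): TCP orientation.
- bot.current_contact_force(): force on the tool from outside, world axes, zero at the start.
- bot.current_ft_torque(): the same for the moment, N m.
- bot.current_opening(): opening from 0.0 (shut) to 1.0 (fully open).
Only numpy, scipy, OpenCV 4.12 (cv2) and the standard library are available. Lean on these libraries where they do the work, as an engineer would, in place of code of your own. Each camera call takes 0.05 s, during which the arm holds its last target.

## Working session

There is one attempt and no reset: what is moved stays moved. The work goes in short steps, each a Python script; the robot and the scene stay as the last script left them, time stands still between calls to the robot, and variables do not carry over. Pictures are saved under pics/ and viewed, and the job is handed in when it is done.

```bash
mkdir -p pics; ls; python3 - <<'E'
from workcell import bot
import cv2
for n in ["scene","top","wrist"]:
    c=bot.read_camera(n); cv2.imwrite(f"pics/a_{n}.png",c["pixels"])
    print(n,c["fx"],c["cx"],c["cy"],c["R"],c["t"])
print(bot.current_clock(),bot.current_tool_rot(),bot.current_contact_force())
E
```

```text
pics
scene 545.9061799314136 315.6631717209776 246.6872072254391 [[ 0.78744258  0.6160681   0.01985665]
 [ 0.4035876  -0.4909712  -0.77205203]
 [-0.46588758  0.61596053 -0.63524907]] [-0.43661572 -0.23741705  1.45376809]
top 479.1412734882644 325.4825442390023 234.02947556968667 [[-0.0022421  -0.99895998 -0.04554046]
 [-0.98279128  0.01061287 -0.18441437]
 [ 0.18470589  0.04434329 -0.98179295]] [-0.10734736  0.66977934  0.64613189]
wrist 358.55318860317186 315.44062032792857 238.04862143719882 [[ 0.29333211 -0.95600896 -0.00177069]
 [-0.92838685 -0.28529786  0.23812389]
 [-0.22815375 -0.0682055  -0.97123317]] [-0.57330778 -0.02757524  0.38997363]
0.15 [-2.52459524e+00  1.86801092e+00  1.54455322e-03] [-0.38663008 -0.62267191  0.44768235]
```

View pics/a_scene.png

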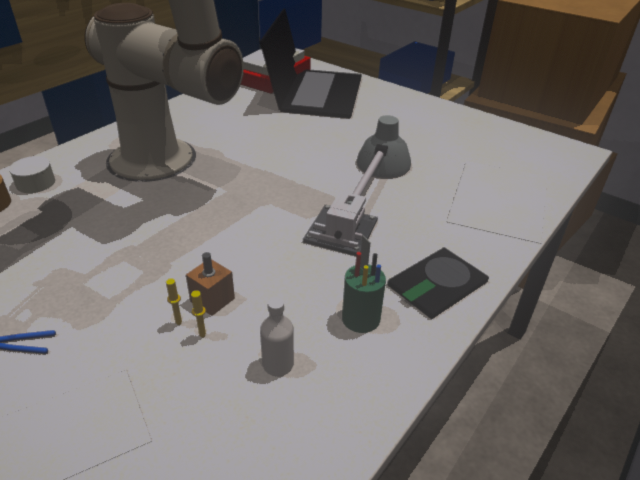

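View pics/a_top.png

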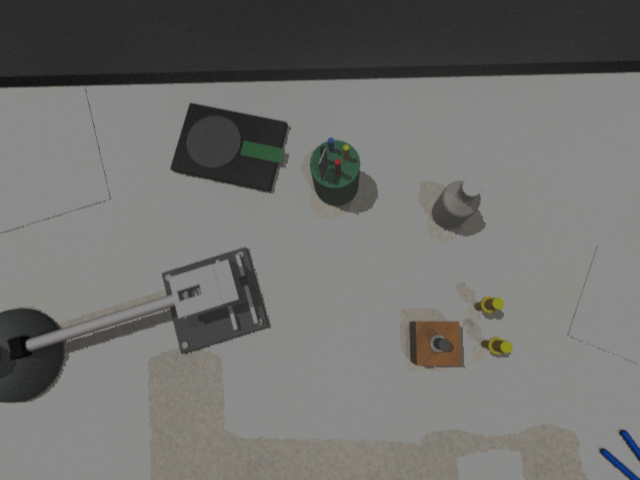

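View pics/a_wrist.png

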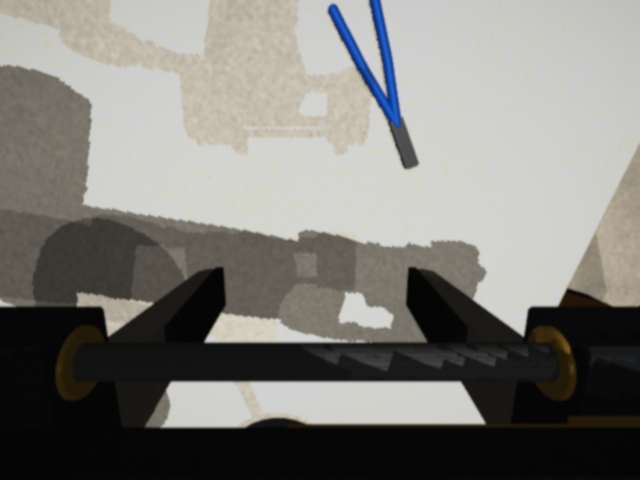

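Candidates for the pin, top view: the grey pin in the wooden block (442,344) and two yellow look-alikes at (491,305) and (500,347). By the description (steel, in the block) it is (442,344). Next, close crops.

```bash
python3 - <<'E'
import cv2,numpy as np
a=cv2.imread("pics/a_top.png"); s=cv2.imread("pics/a_scene.png")
f=lambda i,x,y,w,h,k:cv2.resize(i[y:y+h,x:x+w],None,fx=k,fy=k,interpolation=cv2.INTER_CUBIC)
cv2.imwrite("pics/b_stand.png",np.hstack([f(a,400,280,130,100,3),f(s,150,240,130,100,3)]))
cv2.imwrite("pics/b_br.png",np.clip(f(a,150,240,130,120,5).astype(float)*1.3,0,255).astype(np.uint8))
E
```

```text
(no output)
```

View pics/b_stand.png

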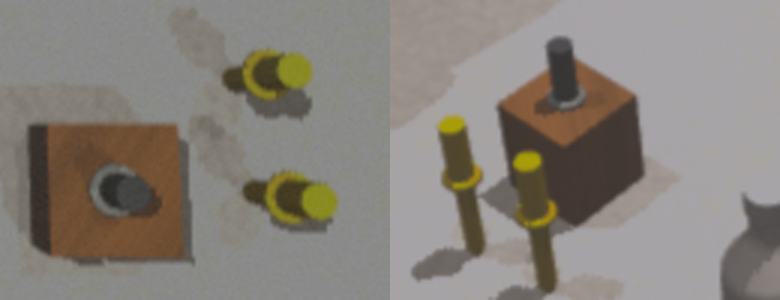

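View pics/b_br.png

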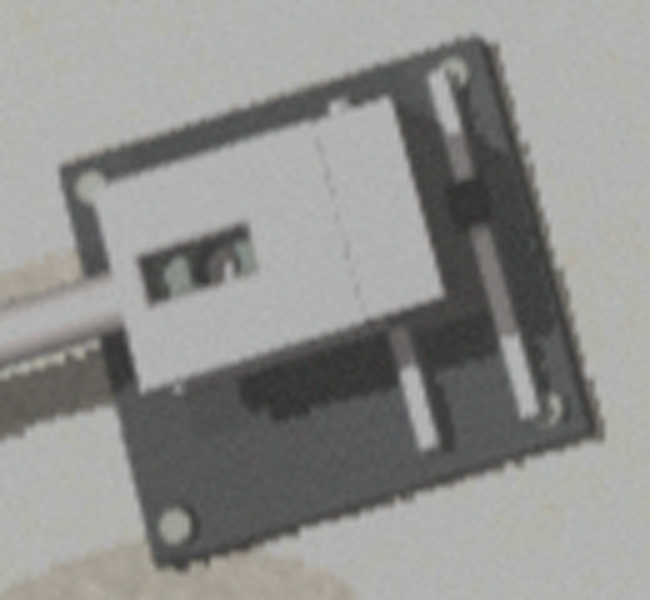

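```bash
cat > h.py <<'E'
import numpy as np,cv2
from workcell import bot
from scipy.spatial.transform import Rotation as Ro
def ray(c,u,v,z):
    d=c["R"].T@np.array([(u-c["cx"])/c["fx"],(v-c["cy"])/c["fy"],1]); o=-c["R"].T@c["t"]
    return o+d*(z-o[2])/d[2]
def proj(c,X):
    p=c["R"]@np.array(X)+c["t"]; return np.array([c["fx"]*p[0]/p[2]+c["cx"],c["fy"]*p[1]/p[2]+c["cy"]])
def down(th): # tool z down, tool x at world angle th
    x=np.array([np.cos(th),np.sin(th),0]);z=np.array([0,0,-1.]);y=np.cross(z,x)
    return Ro.from_matrix(np.c_[x,y,z]).as_rotvec()
E
python3 - <<'E'
from h import *
c=bot.read_camera("top"); s=bot.read_camera("scene")
P=np.array([ray(c,150+u/5,240+v/5,.012)[:2] for u,v in [(62,165),(480,38),(600,437),(160,568)]])
print(P,np.linalg.norm(P-np.roll(P,-1,0),axis=1)); bc=P.mean(0)
# y axis: from column side (image right) to +y (image left)
yv=(P[0]+P[3]-P[1]-P[2]); xv=(P[0]+P[1]-P[2]-P[3])
print("bc",bc,"yaxis ang",np.degrees(np.arctan2(yv[1],yv[0])),"other",np.degrees(np.arctan2(xv[1],xv[0])))
yv/=np.linalg.norm(yv); xa=np.array([yv[1],-yv[0]])
for nm,q,z in [("slot",[(140,262),(245,225),(258,268),(150,305)],.08),("lug",[(97,195),(395,97),(443,297),(140,388)],.08),("eye",[(178,275)],.067),("low",[(225,262)],.052)]:
    for u,v in q:
        w=ray(c,150+u/5,240+v/5,z)[:2]; print(nm,w,((w-bc)@xa*1e3).round(1),((w-bc)@yv*1e3).round(1))
# stand top: orange mask
for n,cam in (("top",c),("scene",s)):
    hsv=cv2.cvtColor(cam["pixels"],cv2.COLOR_BGR2HSV); m=((hsv[...,0]<18)&(hsv[...,1]>110)&(hsv[...,2]>85)).astype(np.uint8)
    N,l,st,ce=cv2.connectedComponentsWithStats(m)
    for i in range(1,N):
        if st[i,4]>150:
            pts=cv2.findContours((l==i).astype(np.uint8),0,2)[0][0]; r=cv2.minAreaRect(pts)
            print(n,st[i],r)
            B=np.array([ray(cam,*p,.07)[:2] for p in cv2.boxPoints(r)]);print(B,B.mean(0),np.linalg.norm(B-np.roll(B,-1,0),axis=1))
print("knob top", ray(c,400+132/3,280+194/3,.114), "flange",ray(c,400+121/3,280+190/3,.074))
print("knob scene", ray(s,150+(560-390)/3,240+43/3,.114), "flange",ray(s,150+(565-390)/3,240+97/3,.074))
print(bot.current_clock())
E
```

```text
[[ 0.61835984  0.14789039]
 [ 0.65762765  0.01614644]
 [ 0.53387329 -0.02436763]
 [ 0.49491768  0.10990603]] [0.13747156 0.13021724 0.13981043 0.12915409]
bc [0.57619461 0.06239381] yaxis ang 106.38616067995635 other 17.617494524254315
slot [0.58329892 0.09699612] 16.6 31.2
slot [0.59359516 0.06730966] 18.1 -0.2
slot [0.58143422 0.06301132] 5.2 -0.9
slot [0.57118904 0.09345591] 4.0 31.2
lug [0.60239063 0.1105098 ] 38.7 38.8
lug [0.6298627  0.02557161] 41.1 -50.5
lug [0.57305449 0.00992848] -17.8 -49.4
lug [0.54807744 0.09504395] -17.8 39.3
eye [0.58036937 0.09028905] 11.9 25.6
low [0.58502383 0.0815242 ] 13.9 15.9
top [ 416  322   45   44 1545] ((438.0, 343.5), (43.0, 44.0), 90.0)
[[ 0.54122982 -0.2379696 ]
 [ 0.54108267 -0.2985059 ]
 [ 0.48339785 -0.29542049]
 [ 0.48331089 -0.23583439]] [ 0.51225531 -0.26693259] [0.06053648 0.05776727 0.05958616 0.05795828]
scene [ 502    0  138   23 1650] ((570.5, 11.0), (22.0, 137.0), 90.0)
[[0.19550352 1.80186544]
 [0.66732009 2.23026147]
 [0.74919293 1.88372888]
 [0.32331038 1.50378971]] [0.48383173 1.85491138] [0.63728647 0.35607302 0.57072737 0.32432043]
scene [574  91  42  43 648] ((598.75341796875, 114.32128143310547), (19.574779510498047, 53.54475784301758), 42.27368927001953)
[[0.84671115 0.76215175]
 [0.84643871 1.10736557]
 [0.90787093 1.03459728]
 [0.90072422 0.71129752]] [0.87543625 0.90385303] [0.34521392 0.09523204 0.32337874 0.074186  ]
scene [187 261  44  28 487] ((208.34103393554688, 273.28326416015625), (24.08462905883789, 36.44950485229492), 53.746158599853516)
[[ 0.48538478 -0.29782561]
 [ 0.4823542  -0.22102803]
 [ 0.54284099 -0.24328953]
 [ 0.54305263 -0.31616077]] [ 0.51340815 -0.26957599] [0.07685735 0.06445329 0.07287154 0.06051247]
knob top [ 0.5122713  -0.26658358  0.114     ] flange [ 0.51240136 -0.26943249  0.074     ]
knob scene [ 0.51385589 -0.26829466  0.114     ] flange [ 0.51566285 -0.27165486  0.074     ]
0.25
```

Top crop: the steel pin stands in the block at about (0.513, -0.268), and both cameras agree to 2–3 mm. The slot shows the eye's hole and lower hole. I'll look at the bracket closely with the wrist camera before grasping.

```bash
python3 - <<'E'
from h import *
w=bot.read_camera("wrist"); T=Ro.from_rotvec(bot.current_tool_rot()).as_matrix(); p=bot.current_ee_pos()
o=-w["R"].T@w["t"]; ct=T.T@(o-p); Rt=w["R"]@T   # cam pos in tool, cam from tool
print("cam in tool",ct,"\n",Rt.round(3))
np.savez("wc.npz",ct=ct,Rt=Rt)
th=np.radians(106.4)
for yaw in (th,th-np.pi):
  for pos in [(.582,.075,.25),(.582,.075,.085)]:
    print(np.degrees(yaw),pos,bot.inverse_kinematics(pos,down(yaw)))
for yaw in (0,np.pi,np.pi/2,-np.pi/2): print(yaw,bot.inverse_kinematics((.513,-.268,.075),down(yaw)))
c=bot.read_camera("top")
print("yellow",ray(c,477.7,306.7,0),ray(c,485,343,0))
E
```

```text
cam in tool [-0.0008355  -0.06657413 -0.17043284] 
 [[ 1.    -0.001  0.   ]
 [ 0.001  0.971 -0.238]
 [-0.     0.238  0.971]]
106.4 (0.582, 0.075, 0.25) [-0.07761361  0.1669603   1.51744333  0.          1.45718902 -1.93464393]
106.4 (0.582, 0.075, 0.085) [-0.07761361  0.31915223  1.67585316  0.          1.14658726 -1.93464393]
-73.6 (0.582, 0.075, 0.25) [-7.76136065e-02  1.66960304e-01  1.51744333e+00 -4.44089210e-16
  1.45718902e+00  1.20694872e+00]
-73.6 (0.582, 0.075, 0.085) [-7.76136065e-02  3.19152227e-01  1.67585316e+00 -4.44089210e-16
  1.14658726e+00  1.20694872e+00]
0 [-6.90088934e-01  3.13718921e-01  1.70494047e+00 -4.44089210e-16
  1.12293326e+00 -6.90088934e-01]
3.141592653589793 [-0.69008893  0.31371892  1.70494047  0.          1.12293326  2.45150372]
1.5707963267948966 [-6.90088934e-01  3.13718921e-01  1.70494047e+00 -4.44089210e-16
  1.12293326e+00 -2.26088526e+00]
-1.5707963267948966 [-6.90088934e-01  3.13718921e-01  1.70494047e+00 -4.44089210e-16
  1.12293326e+00  8.80707393e-01]
yellow [ 0.5643521  -0.34252754  0.        ] [ 0.50999818 -0.3501595   0.        ]
```

```bash
python3 - <<'E'
from h import *
yaw=np.radians(-73.6); yt=np.array([-np.cos(yaw-np.pi/2)*-1,0,0])
Tm=Ro.from_rotvec(down(yaw)).as_matrix()
tgt=np.array([.583,.080,0])
p=tgt+Tm[:,1]*0.06; p[2]=.13
print(p); bot.goto(p+[0,0,.1],down(yaw)); bot.line_to(p,max_speed=.15); bot.hold(.3)
w=bot.read_camera("wrist"); cv2.imwrite("pics/c_w.png",w["pixels"]); 
np.savez("c_w.npz",**{k:w[k] for k in("fx","fy","cx","cy","R","t")})
print(proj(w,[.583,.08,.08]),-w["R"].T@w["t"],bot.current_clock())
E
```

```text
[0.52544116 0.06305951 0.13      ]
[316.45606673 162.08888176] [0.58932732 0.08260476 0.30138759] 4.0333
```

View pics/c_w.png

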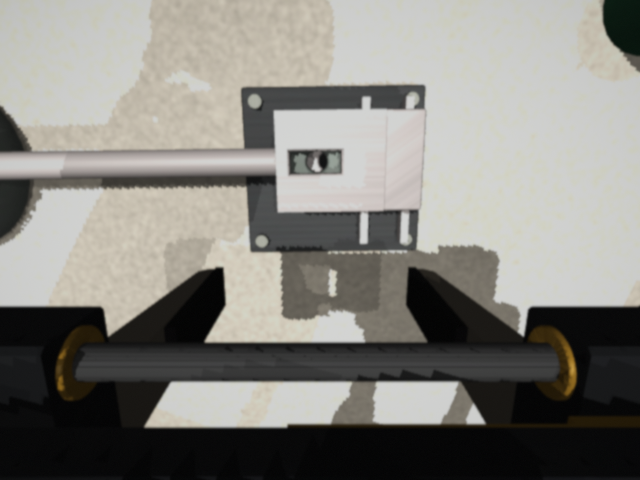

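```bash
python3 - <<'E'
import cv2
i=cv2.imread("pics/c_w.png")
cv2.imwrite("pics/c1.png",cv2.resize(i[140:185,270:350],None,fx=10,fy=10,interpolation=cv2.INTER_CUBIC))
cv2.imwrite("pics/c2.png",cv2.resize(i[75:260,230:435],None,fx=3,fy=3,interpolation=cv2.INTER_CUBIC))
E
```

```text
(no output)
```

View pics/c1.png

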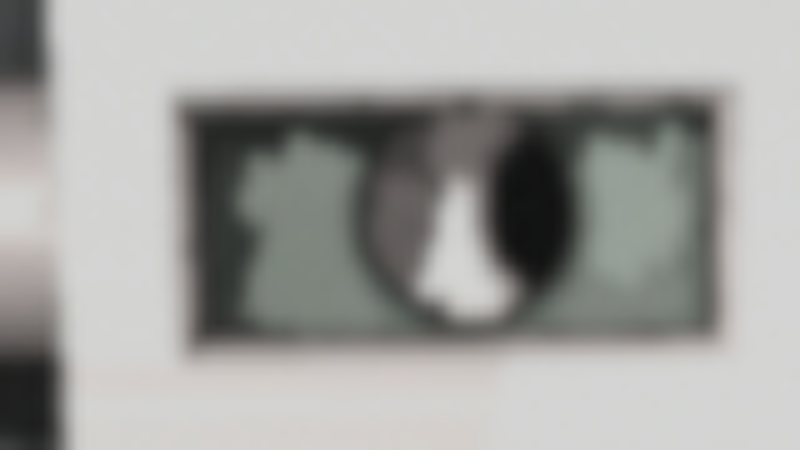

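View pics/c2.png

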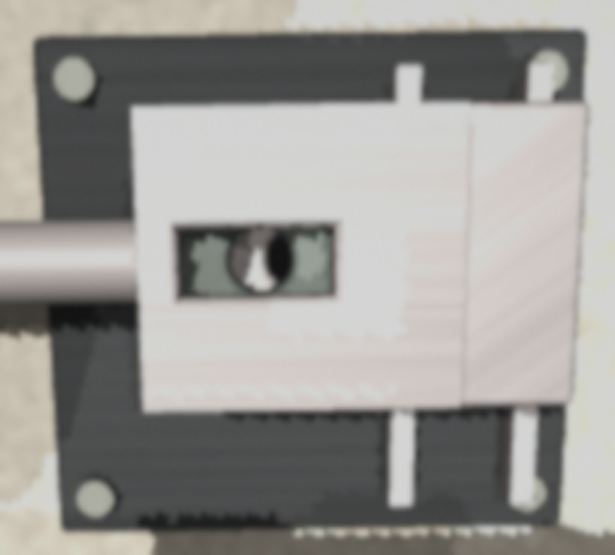

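The wrist picture shows the slot at px (288–342, 150–174.5), and in it the eye's hole at about (316.5, 161.5), about 22 px across, which matches 14 mm at z=0.067.

```bash
python3 - <<'E'
from h import *
c=dict(np.load("c_w.npz"))
q=lambda u,v,z:ray(c,270+(u+.5)/10-.5,140+(v+.5)/10-.5,z)[:2]
q2=lambda u,v,z:ray(c,230+(u+.5)/3-.5,75+(v+.5)/3-.5,z)[:2]
S=np.array([q(*p,.08) for p in [(180,100),(718,97),(718,338),(192,348)]])
print("slot",S,np.linalg.norm(S-np.roll(S,-1,0),axis=1))
L=np.array([q2(*p,.08) for p in [(132,105),(470,104),(464,405),(142,411)]]); print("lug",L,np.linalg.norm(L-np.roll(L,-1,0),axis=1))
B=np.array([q2(*p,.012) for p in [(35,38),(583,32),(560,525),(62,528)]]);print("plate",B,np.linalg.norm(B-np.roll(B,-1,0),axis=1),B.mean(0))
for n,Q in (("slot",S),("lug",L),("plate",B)):
    d=Q[0]+Q[3]-Q[1]-Q[2]; print(n,np.degrees(np.arctan2(d[1],d[0])))
    d=Q[0]-Q[3]+Q[1]-Q[2]; print(n,np.degrees(np.arctan2(d[1],d[0]))+90)
a=np.radians(106.2);yv=np.array([np.cos(a),np.sin(a)]);xv=np.array([yv[1],-yv[0]])
sc=S.mean(0); print("slot c",sc)
o=sc-9*yv*1e-3
e=q(469,220,.067)
print("hole target (y=0)",o,"eye",e,"rel",(e-o)@xv*1e3,(e-o)@yv*1e3,"plate rel",(B.mean(0)-o)@xv*1e3,(B.mean(0)-o)@yv*1e3,"lug end y",[(l-o)@yv*1e3 for l in L])
E
```

```text
slot [[0.58514602 0.09870642]
 [0.59444782 0.06782876]
 [0.58085873 0.06356066]
 [0.57121042 0.09411054]] [0.03224831 0.0142436  0.03203725 0.01467389]
lug [[0.6046702  0.11249798]
 [0.62350086 0.04940219]
 [0.56714531 0.03116201]
 [0.54697337 0.09502439]] [0.06584582 0.05923388 0.06697246 0.06028475]
plate [[ 0.61788231  0.14913065]
 [ 0.6581973   0.01762535]
 [ 0.53591283 -0.02140708]
 [ 0.49570564  0.11171415]] [0.13754615 0.12836285 0.13906071 0.12777767] [0.57692452 0.06426577]
slot 107.14474427451957
slot 107.85048563824054
lug 107.07738918618276
lug 107.38715592572497
plate 106.92427626769734
plate 107.36572879893922
slot c [0.58291575 0.08105159]
hole target (y=0) [0.58542667 0.07240895] eye [0.58295082 0.07994654] rel -0.27462504316799924 7.92903767945274 plate rel -10.43643486189117 -5.447826554818656 lug end y [np.float64(33.128465158697814), np.float64(-32.71560841896097), np.float64(-34.50884405431396), np.float64(32.4455894289745)]
```

Measured sizes match: slot 32.1×14.4, lug 66×60, and slot/lug yaw about 107.2°. Slot middle line is about x=+10.4 mm, eye at y≈+8 mm. Now a wrist look at the pin before the grasp.

```bash
python3 - <<'E'
from h import *
p0=bot.current_ee_pos(); bot.line_to(p0+[0,0,.08],max_speed=.2)
bot.goto((.513,-.268,.17),down(0)); bot.set_gripper(.55,30); bot.hold(.2)
w=bot.read_camera("wrist"); cv2.imwrite("pics/d_w.png",w["pixels"]); 
np.savez("d_w.npz",**{k:w[k] for k in("fx","fy","cx","cy","R","t")})
print(bot.current_ee_pos(),proj(w,[.513,-.268,.114]),proj(w,[.513,-.268,.074]),bot.current_clock(),bot.current_opening())
i=w["pixels"]; cv2.imwrite("pics/d1.png",cv2.resize(i[180:330,230:400],None,fx=4,fy=4,interpolation=cv2.INTER_CUBIC))
E
```

```text
[ 0.51298543 -0.26801061  0.17000201] [315.75748068 255.3626957 ] [315.7559644  240.50984981] 7.2167 0.55027726760745
```

View pics/d_w.png

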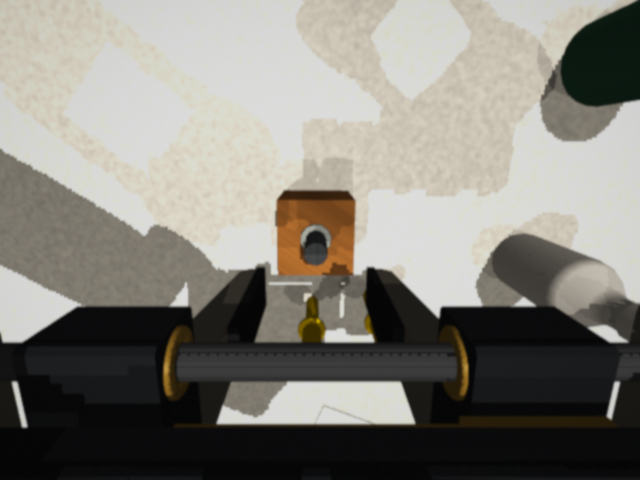

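View pics/d1.png

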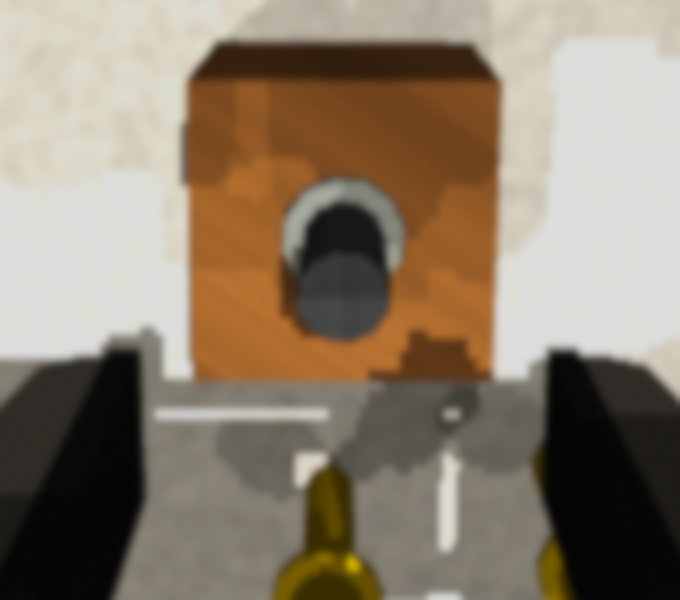

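The picture shows the steel pin (dark knob, pale flange) in the block, with its knob top at px (315.4, 253.6) and flange at (315.4, 238.6). Yellow pins are well clear. Now grasp.

```bash
python3 - <<'E'
from h import *
c=dict(np.load("d_w.npz"))
k=ray(c,315.4,253.6,.114);f=ray(c,315.4,238.6,.074); print(k,f)
t=(k+f)/2
bot.goto((t[0],t[1],.14),down(0)); bot.line_to((t[0],t[1],.076),max_speed=.1)
bot.set_gripper(0.,55); print("open",bot.current_opening(),bot.current_contact_force())
bot.line_to((t[0],t[1],.20),max_speed=.12); bot.hold(.3)
print(bot.current_opening(),bot.current_contact_force(),bot.current_ee_pos(),bot.current_clock())
for n in("scene","top","wrist"):
    w=bot.read_camera(n); cv2.imwrite(f"pics/e_{n}.png",w["pixels"])
    print(n,proj(w,[t[0],t[1],.219-.086]),proj(w,[t[0],t[1],.219-.02]))
E
```

```text
[ 0.51276365 -0.26679283  0.114     ] [ 0.51272582 -0.26649233  0.074     ]
open 0.16507558674021616 [-0.08857647 -0.44391179  1.23158449]
0.1602946018355672 [-0.22822242  0.27838261 -0.79474869] [ 0.51259181 -0.26652415  0.19955329] 10.375
scene [205.77209823 245.41661598] [201.56112621 215.26164038]
top [447.03110597 344.92126223] [459.09171755 347.45820125]
wrist [315.85984752 250.99826769] [315.86711377 286.36493736]
```

```bash
python3 - <<'E'
import cv2,numpy as np
a=cv2.imread("pics/e_scene.png")[120:320,150:300];b=cv2.imread("pics/e_top.png")[230:430,380:530];w=cv2.imread("pics/e_wrist.png")[180:330,230:400]
f=lambda i,k:cv2.resize(i,None,fx=k,fy=k,interpolation=cv2.INTER_CUBIC)
cv2.imwrite("pics/e1.png",np.hstack([f(a,2.6),f(b,2.6)])); cv2.imwrite("pics/e2.png",f(w,4))
E
```

```text
(no output)
```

View pics/e1.png

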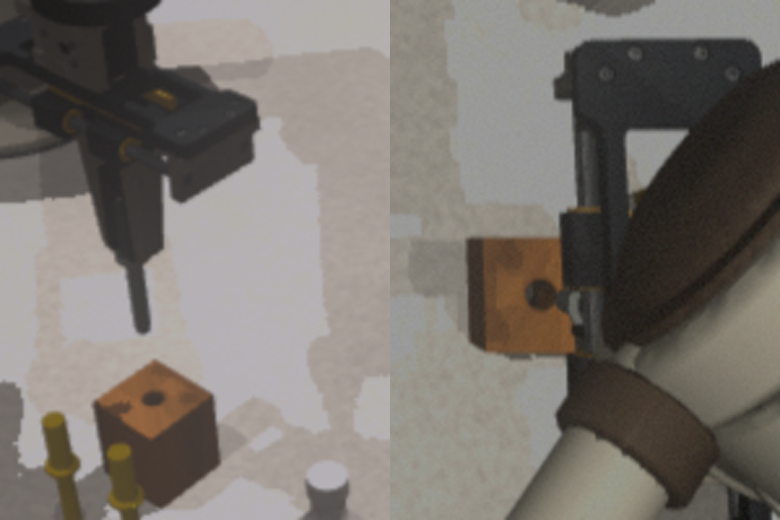

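View pics/e2.png

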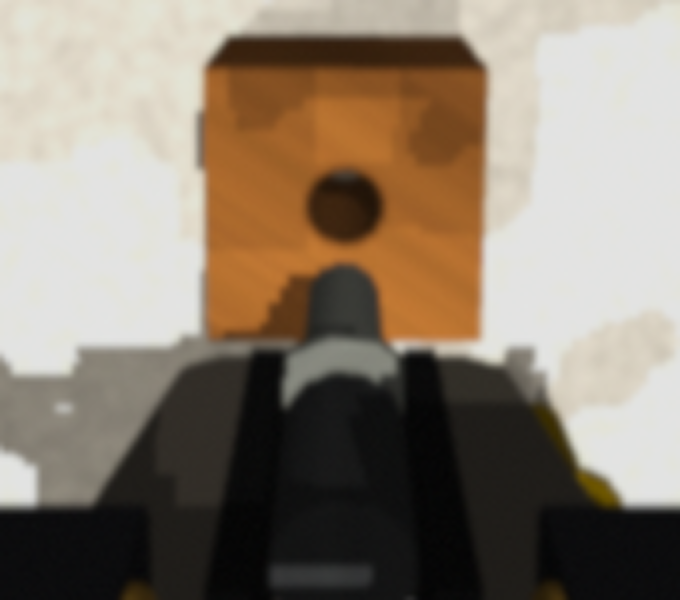

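The pin hangs straight in the jaws, with its nose edge at px (315.4, 246), within 1 mm of the tool axis. Now over the eye, then a guarded descent in the slot.

```bash
cat >> h.py <<'E'
YA=np.radians(107.15); yv=np.array([np.cos(YA),np.sin(YA),0]); xv=np.array([yv[1],-yv[0],0])
SC=np.array([.58292,.08105,0]); O=SC-.009*yv   # lower hole axis estimate
YAW=YA-np.pi
def F(f0):
    f=np.array(bot.current_contact_force())-f0; return np.array([f@xv,f@yv,f[2]])
def BP(): # tool in bracket coords rel. to hole axis (mm), nose z mm
    p=np.array(bot.current_ee_pos()); return np.array([(p-O)@xv*1e3,(p-O)@yv*1e3,(p[2]-.068)*1e3])
def pos(x,y,nz): # mm
    q=O+xv*x*1e-3+yv*y*1e-3; q[2]=nz*1e-3+.068; return q
E
python3 - <<'E'
from h import *
bot.line_to(np.array(bot.current_ee_pos())+[0,0,.02])
bot.goto(pos(0,8,125),down(YAW)); bot.line_to(pos(0,8,90),max_speed=.1); bot.hold(.4)
print(BP(),bot.current_clock())
f0=np.array(bot.current_contact_force()); np.save("f0.npy",f0); print(f0)
for n in("scene","top","wrist"):
    w=bot.read_camera(n); cv2.imwrite(f"pics/f_{n}.png",w["pixels"])
nz=90
while nz>74:
    nz-=1; bot.line_to(pos(0,8,nz),max_speed=.03); f=F(f0)
    print(nz,BP().round(2),f.round(1))
    if abs(f).max()>6: break
print(bot.current_clock())
E
python3 - <<'E'
import cv2,numpy as np
a=cv2.imread("pics/f_scene.png")[120:270,270:420];w=cv2.imread("pics/f_wrist.png")[180:330,230:400]
f=lambda i,k:cv2.resize(i,None,fx=k,fy=k,interpolation=cv2.INTER_CUBIC)
cv2.imwrite("pics/f1.png",np.hstack([f(a,2.5),f(w,2.5)]))
E
```

```text
[ 0.21150812  7.91603134 90.40048186] 13.3667
[-0.47710587 -0.20439851 -0.47028493]
89 [-0.1   8.04 88.86] [ 0.4 -0.6 -0.1]
88 [-0.1   8.04 87.87] [ 0.6 -0.5  0.1]
87 [-4.000e-02  8.030e+00  8.692e+01] [ 0.3  0.3 -0.5]
86 [-8.000e-02  8.030e+00  8.588e+01] [ 0.7 -0.3 -0.6]
85 [-5.000e-02  8.040e+00  8.493e+01] [0.7 0.7 0.1]
84 [-6.000e-02  8.040e+00  8.388e+01] [0.9 0.3 0. ]
83 [-7.000e-02  8.020e+00  8.287e+01] [ 0.6 -0.8 -1. ]
82 [-7.00e-02  8.02e+00  8.19e+01] [ 0.6 -0.2 -0.9]
81 [-6.00e-02  8.01e+00  8.09e+01] [ 0.8  1.  -0.1]
80 [-5.000e-02  8.010e+00  7.991e+01] [ 1.   0.5 -0.2]
79 [-6.000e-02  8.030e+00  7.889e+01] [ 0.5 -0.  -0.6]
78 [-6.00e-02  8.03e+00  7.79e+01] [ 0.5 -0.2  0.3]
77 [-7.000e-02  8.040e+00  7.688e+01] [1.  0.2 0.2]
76 [-0.08  8.02 75.88] [ 0.4  0.6 -0.2]
75 [-6.00e-02  8.00e+00  7.49e+01] [0.4 0.2 0.5]
74 [-2.000e-02  8.030e+00  7.391e+01] [-0.1  0.7 -0.2]
17.5167
```

View pics/f1.png

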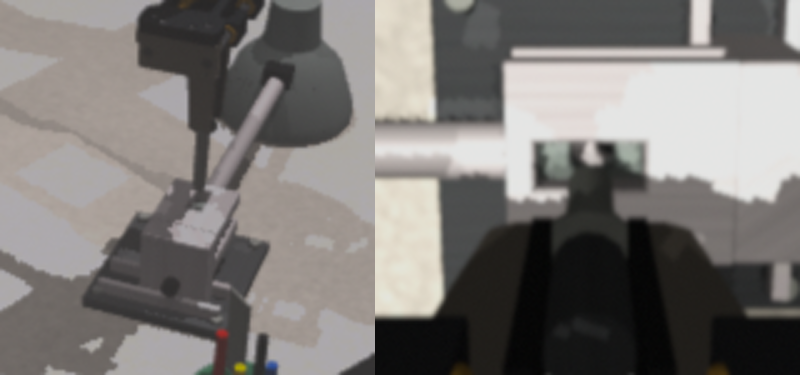

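The nose is over the slot and in line with the eye's hole (wrist px about (316, 250)). It is already 6 mm into the slot with no contact. I'll continue, centring in x by feel once the 12 mm shaft is in.

```bash
python3 - <<'E'
from h import *
f0=np.load("f0.npy")
nz=74
while nz>57:
    nz-=1; bot.line_to(pos(0,8,nz),max_speed=.03); f=F(f0)
    print(nz,BP().round(2),f.round(1))
    if abs(f).max()>6: break
print(bot.current_clock(),bot.current_opening())
E
```

```text
73 [-3.000e-02  7.990e+00  7.293e+01] [ 0.2  0.  -1. ]
72 [-0.    8.03 71.93] [ 0.1  0.  -0.7]
71 [-3.000e-02  8.000e+00  7.092e+01] [ 1.  -0.5  0. ]
70 [-3.000e-02  8.030e+00  6.991e+01] [ 0.2 -0.1 -0.8]
69 [-1.000e-02  7.990e+00  6.896e+01] [ 1.2 -0.1 -0. ]
68 [-2.000e-02  8.010e+00  6.791e+01] [ 1.2  0.3 -0.3]
67 [-2.000e-02  8.020e+00  6.692e+01] [0.7 0.5 0.1]
66 [-2.000e-02  8.020e+00  6.593e+01] [ 0.9  0.3 -0.9]
65 [-2.000e-02  8.030e+00  6.491e+01] [0.3 0.6 0.3]
64 [-2.000e-02  8.000e+00  6.391e+01] [ 0.3 -0.6 -0.5]
63 [-2.000e-02  8.040e+00  6.291e+01] [ 0.6 -0.3  0.3]
62 [-3.000e-02  8.010e+00  6.191e+01] [ 0.7 -0.4 -1.1]
61 [1.000e-02 7.950e+00 6.095e+01] [ 0.1  1.1 -0.3]
60 [5.000e-02 7.930e+00 5.998e+01] [ 1.   0.1 -0.4]
59 [ 0.06  7.95 58.98] [ 1.1  0.  -0.8]
58 [ 0.06  7.95 57.96] [ 1.  -0.8 -0.4]
57 [5.000e-02 7.950e+00 5.697e+01] [ 1.9 -1.2 -0. ]
21.7667 0.16623414344969856
```

The nose is inside the eye at height 57 with no resistance. Now draw the arm in along -y.

```bash
python3 - <<'E'
from h import *
f0=np.load("f0.npy")
y=8.
while y>-0.4:
    y-=.8; bot.line_to(pos(0,y,56.5),max_speed=.03); f=F(f0)
    print(round(y,1),BP().round(2),f.round(1))
    if abs(f).max()>16: break
bot.hold(.2);print(F(f0),bot.current_clock(),bot.current_opening())
for n in("scene","wrist"):
    w=bot.read_camera(n); cv2.imwrite(f"pics/g_{n}.png",w["pixels"])
a=cv2.imread("pics/g_scene.png")[120:270,270:420];w=cv2.imread("pics/g_wrist.png")[180:330,230:400]
k=lambda i,k:cv2.resize(i,None,fx=k,fy=k,interpolation=cv2.INTER_CUBIC)
cv2.imwrite("pics/g1.png",np.hstack([k(a,2.5),k(w,2.5)]))
E
```

```text
7.2 [-0.1   7.23 56.38] [ 1.  -1.2 -0.3]
6.4 [-0.08  6.54 56.42] [ 1.1  0.7 -0.5]
5.6 [-0.    6.01 56.45] [ 1.3  1.4 -0.6]
4.8 [-2.000e-02  5.600e+00  5.639e+01] [2.3 4.8 0.1]
4.0 [-1.00e-02  5.13e+00  5.64e+01] [ 1.8  6.4 -0. ]
3.2 [1.000e-02 4.550e+00 5.641e+01] [2.5 6.7 0.1]
2.4 [2.000e-02 3.810e+00 5.643e+01] [1.1 6.7 0.8]
1.6 [ 0.    3.05 56.39] [3.5 6.7 0.5]
0.8 [1.000e-02 2.240e+00 5.641e+01] [2.1 7.1 0.6]
0.0 [1.000e-02 1.440e+00 5.641e+01] [1.5 7.1 0.4]
-0.8 [1.00e-02 6.50e-01 5.64e+01] [2.  7.2 0.2]
[1.70395583 7.23417452 0.65479165] 24.7167 0.16337433979818666
```

View pics/g1.png

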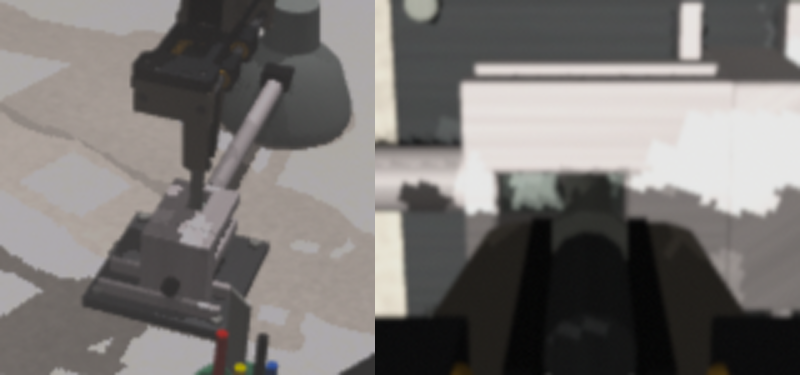

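The drag is steady at 7 N (the arm's friction), with the wrist compliance about 1.4 mm behind. I'll draw on until the slot's -y end is felt (pin axis then at y=-1) to fix the zero.

```bash
python3 - <<'E'
from h import *
f0=np.load("f0.npy")
y=-.8
while y>-6:
    y-=.6; bot.line_to(pos(0,y,56.5),max_speed=.03); f=F(f0)
    print(round(y,1),BP().round(2),f.round(1))
    if abs(f).max()>12: break
bot.hold(.2);print(BP(),F(f0),bot.current_clock(),np.array(bot.current_ft_torque()))
E
```

```text
-1.4 [2.000e-02 6.000e-02 5.641e+01] [ 2.1  7.1 -0.3]
-2.0 [ 2.00e-02 -5.30e-01  5.64e+01] [2.5 6.6 0.6]
-2.6 [ 0.   -1.18 56.4 ] [2.  6.6 0.1]
-3.2 [ 1.000e-02 -1.770e+00  5.641e+01] [2.  7.9 1.2]
-3.8 [-1.000e-02 -2.310e+00  5.639e+01] [2.  7.3 1.1]
-4.4 [ 1.000e-02 -2.830e+00  5.639e+01] [1.6 6.4 0.2]
-5.0 [ 0.   -3.05 56.41] [1.  8.3 0.8]
-5.6 [-0.   -3.23 56.39] [2.3 9.  1. ]
-6.2 [-1.000e-02 -3.400e+00  5.639e+01] [ 2.5 11.   2.1]
[-4.73299524e-04 -3.36947580e+00  5.63946939e+01] [ 2.81822181 10.78291513  2.26354686] 27.2667 [ 2.55582885  0.43631931 -0.04473535]
```

Contact is felt at tool y ≈ -2.9. Allowing for about 1 mm of pin lag, the true zero lies about 1 mm towards -y from my visual one. I'll back off to y=-1.1 (the eye stays put) and go down gently.

```bash
python3 - <<'E'
from h import *
f0=np.load("f0.npy")
bot.line_to(pos(0.2,-1.1,56.5),max_speed=.03); bot.hold(.2); print(BP(),F(f0))
nz=56.5
while nz>40:
    nz-=1; bot.line_to(pos(0.2,-1.1,nz),max_speed=.03); f=F(f0)
    print(nz,BP().round(2),f.round(1))
    if abs(f).max()>9: break
print(bot.current_clock(),np.array(bot.current_ft_torque()))
E
```

```text
[ 0.15363707 -1.62891068 56.53331603] [-0.08472849  0.09959578 -0.11726348]
55.5 [ 0.09 -1.39 55.37] [ 0.3 -0.5 -0.9]
54.5 [ 0.11 -1.12 54.37] [ 0.6 -0.7  0.3]
53.5 [ 0.14 -1.06 53.39] [ 0.9 -0.1 -0.2]
52.5 [ 0.11 -1.04 52.38] [1.  0.3 0.1]
51.5 [ 0.12 -1.07 51.39] [ 0.8 -0.2 -0.5]
50.5 [ 0.13 -1.05 50.41] [ 0.6  0.5 -1. ]
49.5 [ 0.14 -1.09 49.41] [ 0.5  0.2 -0. ]
48.5 [ 0.13 -1.06 48.37] [ 0.4 -0.7 -0.3]
47.5 [ 0.13 -1.05 47.39] [-0.1  0.3 -0.5]
46.5 [ 0.13 -1.1  46.4 ] [ 0.6  0.4 -0.9]
45.5 [ 0.11 -1.08 45.39] [1.8 0.3 0.3]
44.5 [ 0.13 -1.07 44.39] [ 0.6 -0.9  0.2]
43.5 [ 0.12 -1.06 43.39] [-0.5  0.1  1. ]
42.5 [ 0.13 -1.05 42.38] [ 1.5  0.1 -0.5]
41.5 [ 0.11 -1.09 41.38] [ 0.5 -0.4 -0.3]
40.5 [ 0.13 -1.08 40.41] [-0.1 -0.2 -1.3]
39.5 [ 0.14 -1.05 39.4 ] [0.5 0.2 0. ]
32.0333 [-0.01328227 -0.04900455 -0.06345085]
```

The pin is through the bottom hole without any force. On down to the flange, until seating is felt.

```bash
python3 - <<'E'
from h import *
f0=np.load("f0.npy")
nz=39.5
while nz>15:
    nz-=(1.5 if nz>21.5 else .6); bot.line_to(pos(0.2,-1.1,nz),max_speed=.03); f=F(f0)
    print(round(nz,1),BP().round(2),f.round(1))
    if abs(f).max()>9: break
bot.hold(.2)
print(bot.current_clock(),BP(),F(f0))
for n in("scene","top","wrist"):
    w=bot.read_camera(n); cv2.imwrite(f"pics/h_{n}.png",w["pixels"])
a=cv2.imread("pics/h_scene.png")[140:260,290:410];w=cv2.imread("pics/h_wrist.png")[180:330,230:400]
k=lambda i,k:cv2.resize(i,None,fx=k,fy=k,interpolation=cv2.INTER_CUBIC)
cv2.imwrite("pics/h1.png",np.hstack([k(a,3),cv2.resize(k(w,2.5),(425,360))]))
E
```

```text
38.0 [ 0.1  -1.06 37.85] [ 0.4  0.3 -0.7]
36.5 [ 0.09 -1.06 36.35] [ 1.6  0.5 -0.2]
35.0 [ 0.09 -1.06 34.85] [-0.1 -0.8 -0.6]
33.5 [ 0.11 -1.06 33.35] [ 0.3  0.3 -1. ]
32.0 [ 0.11 -1.05 31.85] [0.7 0.2 0.3]
30.5 [ 0.12 -1.06 30.35] [ 0.9  0.9 -0.6]
29.0 [ 0.11 -1.06 28.85] [ 0.1  0.  -0. ]
27.5 [ 0.13 -1.09 27.37] [ 0.1  0.5 -0.3]
26.0 [ 0.11 -1.07 25.84] [-0.   0.7 -0.5]
24.5 [ 0.11 -1.06 24.36] [0.4 0.2 0.1]
23.0 [ 0.13 -1.07 22.86] [ 0.6  0.  -0.3]
21.5 [ 0.11 -1.05 21.36] [ 0.1  0.7 -0.4]
20.9 [ 0.18 -1.1  20.86] [ 1.4 -1.1 -0.1]
20.3 [ 0.16 -1.09 20.25] [ 0.8 -0.3 -1.5]
19.7 [ 0.17 -1.11 19.66] [-0.5  0.6  0.1]
19.1 [ 0.14 -1.07 19.03] [ 0.9 -0.4 -0.6]
18.5 [ 0.18 -1.08 18.45] [ 0.6  0.3 -1.1]
17.9 [ 0.36 -1.14 18.15] [0.4 0.8 0.9]
17.3 [ 0.38 -1.13 18.09] [-1.5  0.5  6.5]
16.7 [ 0.45 -1.16 18.08] [-3.7  1.   9.3]
37.2333 [ 0.45699154 -1.14166572 18.09149493] [-3.69213903  1.37350382  9.85992332]
```

View pics/h1.png

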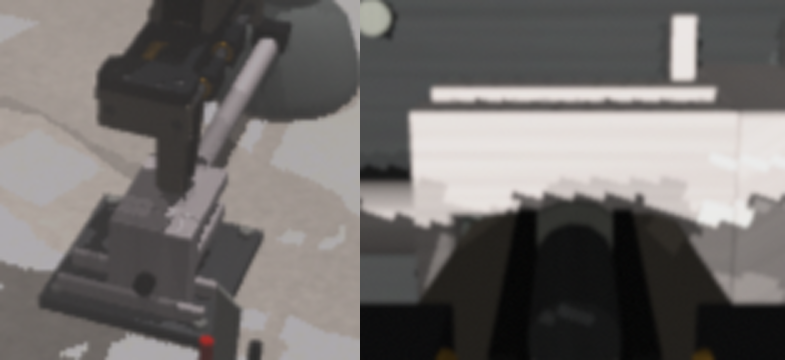

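The flange is seated: the stop was felt at nose height 18.1 mm (18.0 expected), with 10 N. Relax, let go and back off.

```bash
python3 - <<'E'
from h import *
f0=np.load("f0.npy")
bot.line_to(pos(0.2,-1.1,17.9),max_speed=.02); bot.hold(.2); print(F(f0))
bot.set_gripper(.45,20); bot.hold(.2); print(bot.current_opening(),F(f0))
bot.line_to(pos(0.2,-1.1,80),max_speed=.08)
bot.line_to(pos(0.2,-1.1,80)+[0,0,.07],max_speed=.15)
p=pos(0,9,110)+Ro.from_rotvec(down(YAW)).as_matrix()[:,1]*.06; bot.line_to(p,max_speed=.15); bot.hold(.3)
w=bot.read_camera("wrist"); cv2.imwrite("pics/i_wrist.png",w["pixels"])
print(bot.current_clock(),F(f0),"top exp",proj(w,pos(0,-1.1,0)*[1,1,0]+[0,0,.124]),"flange exp",proj(w,pos(0,-1.1,0)*[1,1,0]+[0,0,.084]))
for n in("scene","top"): cv2.imwrite(f"pics/i_{n}.png",bot.read_camera(n)["pixels"])
a=cv2.imread("pics/i_scene.png")[140:260,290:410];b=w["pixels"][60:240,230:430]
k=lambda i,k:cv2.resize(i,None,fx=k,fy=k,interpolation=cv2.INTER_CUBIC)
cv2.imwrite("pics/i1.png",np.hstack([k(a,3),cv2.resize(b,(400,360),interpolation=cv2.INTER_CUBIC)]))
E
```

```text
[1.17539249 0.83259085 4.28784036]
0.44972424872593836 [0.37157552 0.29271543 0.00692795]
41.1167 [ 1.58323788 -0.02422511 -0.1784251 ] top exp [332.86566265 162.12595506] flange exp [330.24262722 160.35215794]
```

View pics/i1.png

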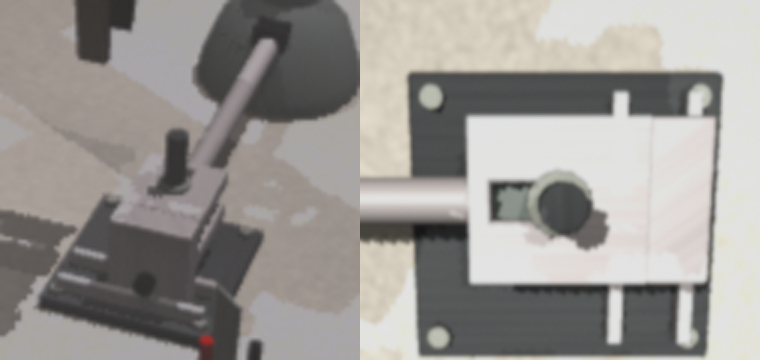

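View pics/i_scene.png

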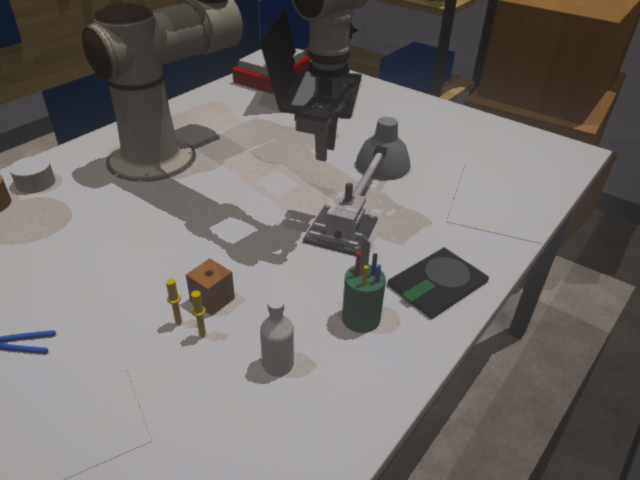

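The pin stands upright with its flange flat on the top lug: wrist knob top at px (332, 163), flange at (330, 161), as predicted for a home pin. Bottle, tin and scale are at their old pixels, and the gripper is clear. Handing in.

```bash
python3 - <<'E'
from workcell import bot
bot.job_done(); print(bot.current_clock())
E
```

```text
the job is handed in; nothing more can be done
the job is handed in; nothing more can be done
```

The steel pin is home in the bracket. It passes through the slot, the eye and the bottom hole, its flange is seated on the top lug, and it has been let go. I handed the job in at about 41 s of the 67 s; no verdict was reported.

- **What I did:** I took the pin from the wooden block and lowered it through the slot into the eye without contact. I drew the arm in against a steady 7 N or so, felt a stop at the end of the draw, then backed off and pushed the pin down.
- **Seating:** The flange met its stop at nose height 18.1 mm, where 18.0 was expected. The highest force I read at any point was about 11 N.
- **Last checks:** In the pictures after letting go, the pin's knob and flange are within about 1 px of where a seated pin should appear, and the gripper is clear. By eye, the bottle, tin and scale are where they were at the start.
- **What disagreed:** The stop came about 2 mm further along than the camera measurement predicted. I put that down to the pin leaning in the jaws and calibration error, and I set the final position by feel. The base plate's centre also lay about 5 mm in y from the bracket position I took from the slot. I trusted the slot and lug, whose sizes matched the description.

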